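# Seat the round-based jar in the desk turntable

## Robot

A 6-joint arm with a two-finger parallel gripper is mounted at the origin on the work surface. World frame = base frame: x ahead of the robot, y to its left, z up, the work surface at z = 0. Lengths are in m, angles in rad, forces in N, time in s.
With the tool pointing down it reaches from about 0.275 to 0.825 m from the base axis. Payload 5.2 kg.
Tool frame: the origin (TCP) lies at the very end of the fingers, on their centre line; the grasp point (between the pads) lies 19 mm behind it; z points along the fingers, y is the line along which they close (so a half turn about z gives the same grasp; the last joint's range is limited). The gripper opens to 93 mm and grips with 3 to 60 N. Pads are 15 mm wide; open, the fingers measure 128 mm over their backs; the gripper's body (75 mm by 188 mm) begins 65 mm behind the grasp point.
Start: joints at [-1.489, 0.259, 1.535, -0, 1.348, -0.203], TCP at [0.155, -0.528, 0.196] pointing down, gripper open.
Joint ranges: [-3.14, 3.14], [-0.91, 2.08], [0.19, 2.58], [-1.22, 4.36], [0.22, 2.71], [-3.12, 3.12]. Speed limits (rad/s): [2.57, 2.57, 3.14, 3.14, 3.14, 3.14].

## Interface

Orientations are given as a unit quaternion [x, y, z, w].
In Python, from rig import * gives the robot as it stands. The module is installed in compiled form; this text tells all that it offers.
- The arm moves only by the tool arm_command, never from a script. Its argument "series" is a list of rows, each a list of 6 numbers: the shift along the tool's x, y, z scaled (see below), then the turn, a rotation vector about the tool's x, y, z scaled (see below). In form: [[dx, dy, dz, rx, ry, rz], ...]. A call has 1 to 10 rows; each row is the pose to reach, as a shift and turn from the pose commanded when the call began, along the tool's axes at that moment, turning the shorter way round; what a row does not reach only later rows make up. The controller multiplies each number of a shift by 0.2 m and each number of a turn by 180 degrees. A row lasts 1/8 s, in which the tool goes at most 62.5 mm and 10.7 degrees, less where a joint would pass 70% of its speed; a pose out of reach is approached as far as the arm can. A call with a number of a shift or a turn outside -1 to 1 is refused whole. A call with a gripper value outside its range is refused whole. "claw" is the gripper's target within -1 to 1 (shut at 1, half-way at 0, fully open at -1), set as the call begins (left out, the last holds). The fingers move at their own pace and stop on an object; "grip_force" is the grip in N (left out, the last holds). Time passes only in rows, so rows that repeat a pose let the fingers close. It gives the time, the measured TCP pose, the force, the opening and the grip force at its end, in the units of the state.
- get_obs(): the state, without advancing time (a new reading comes with each control period).
- get_image(name): name is "side" or "top" or "wrist"; returns (picture, depth): 480x640x3 uint8, blue, green, red; 480x640 float32, m along the optical axis (not along the pixel's ray), 0 where there is no reading.
- camera_params(name): a dict with "K" (3x3 intrinsics, pixels), "world_from_camera" (4x4, takes a point from camera to world coordinates). Camera axes: x right, y up, looking along -z (the intrinsics and any distortion apply to the point x, -y, -z); pixel columns grow to the right and rows downward; lengths in m; the calibration is good to about 2 mm. The wrist camera is an equidistant fisheye: a pixel r from the principal point sees the ray r / f radians off the axis. A picture is of the moment at which its call begins: read the wrist's pose just before it. camera_params takes no time and is no camera call; for the wrist camera it gives the pose at the moment of the call.
- sign_off(): hands the job in; it is judged then, once.
The state is a dict: "time": time; "qpos": joint angles; "qd": joint speeds; "joint_efforts": joint torques, N m; "tcp_pos": TCP position; "orientation": TCP orientation; "force": force on the tool from outside, world axes, zero at the start; "torque": the same for the moment, N m; "grip_width": opening from 0.0 (shut) to 1.0 (fully open); "finger_force": force on a finger pad.
Only numpy, scipy, OpenCV 4.12 (cv2) and the standard library are available. Lean on these libraries where they do the work, as an engineer would, in place of code of your own. Each camera call takes 0.05 s, during which the arm holds its last target. There are 200 camera calls.

## Task

Turn the desk turntable (its wooden post makes a handle) until the gap in its metal gallery faces the wooden ledge, and leave it so. Then slide the glass jar, pushing it along without lifting it or tipping it over, off the ledge and through the gap until its rounded base settles centred and upright in the dished cork top. Leave the pen, highlighters and binder clip where they lie.

Things in the scene. Friction and masses are not known exactly. Their poses are not given: they have to be found in the camera images.
- organiser: fixed part of the organiser: a foot under the turntable and a level wooden ledge without rim. Origin on the desk on the turntable's axis. The ledge runs along organiser +y from the turntable's edge (its end cut round, 113 mm from the axis) to 265 mm from the axis; 180 mm wide (organiser x -90 to +90 mm), its top 33 mm above the desk
- turntable (a joint): angle of the turntable, rad, counter-clockwise positive from above, about the upright axis through the organiser's origin; 0 when the middle of the gallery's gap faces straight along the ledge (organiser +y). Range -2.8 to 2.8, no detent or stop at 0, friction 0.12 N m; it stays where it is left. At 0 the jar passes the gap with 16 mm to spare on each side
- gap (a point): middle of the gap in the gallery, 105 mm from the turntable's axis, 47 mm above the desk; turns with the turntable. The gallery is a metal wall round the turntable's edge, 4 mm thick, inner radius 103 mm, from 32 to 62 mm above the desk, all round but for this gap, 129 mm wide (0.68 rad to either side)
- post (a point): on the axis of the upright round wooden post by which the turntable is turned, 90 mm above the desk, a good height to grip it, above the gallery. The post is 18 mm thick, its top 111 mm above the desk; it stands in the line of the gallery, 103 mm from the turntable's axis, exactly opposite the gap, and turns with the turntable
- seat (a point): centre of the flat floor of the dish, on the turntable's axis, 18 mm above the desk. The turntable is a lacquered cork disc of 110 mm radius, its flat top 32 mm above the desk, with this conical steel-lined dish in its middle: 124 mm across at the mouth, 54 mm across at the floor, 14 mm deep. Cork and dish are slippery to the jar (friction about 0.18), the ledge is not (0.6)
- jar_centre (a point): centre of the squat round jar, on its axis half-way up, 31 mm above its foot. Jar 62 mm high, 96 mm across, 0.2 to 0.45 kg; glass sides upright from 18 to 46 mm above the foot, a flat aluminium lid 92 mm across above. It begins on the ledge (centre 64 mm above the desk); seated, its foot rests on the dish's floor and its centre is 49 mm above the desk
- highlighter1: one of two flattish highlighter tubes lying on the desk, about 120 x 26 x 18 mm; origin under its middle, x along its length
- highlighter2: the other highlighter tube, of the same make
- pen: steel pen lying on the desk, about 130 x 11 x 14 mm; origin under its middle, x along its length
- clip: binder clip lying on the desk, body 22 x 60 x 22 mm with thin wire arms 35 mm long to its +x; origin under the body's centre
- typewriter: portable typewriter standing to the right, fixed, about 300 x 350 x 146 mm and a sheet of paper above it; origin under its centre
- jar: the same jar; origin at the centre of its foot, z up through the lid. Below 18 mm the base is rounded in: 92 mm across at 11 mm above the foot, 82 mm at 6.5 mm, down to a flat foot 50 mm across
Mind the look-alikes: they are no part of the job. What is meant by the jar is not orange or yellow, and is the larger of those in its own colour.

How it is judged:
By the outcome, as a careful person would: the job done as asked, in the order asked, and still so for the second after the job is handed in, with the robot touching nothing.
It also fails if it takes over 56 s, if anything falls off the work surface, if the arm or the gripper's body presses on something with over 40 N, if the wrist force passes 120 N, or if a joint passes its speed limit or range.

## Working session

There is one attempt and no reset: what is moved stays moved. The work goes in short steps, Python scripts to look and compute and a tool call to move; the robot and the scene stay as the last step left them, time stands still between calls to the robot, and variables do not carry over. Pictures are saved under pics/ and viewed, at most 10 in all, crops included, and the job is handed in when it is done.

Besides the shell and the picture viewer there is one more tool, called in YAML: its name, and indented under it one key for each argument. arm_command: Moves the arm, as the interface text tells. Its arguments: {"type":"object","properties":{"series":{"type":"array"},"claw":{"type":"number"},"grip_force":{"type":"number"}},"required":["series"]}

```bash
mkdir -p pics; cat > h.py <<'E'
from rig import *
import numpy as np, cv2
def save(n,f):
    im,d=get_image(n); P=camera_params(n); cv2.imwrite('pics/%s.png'%f,im); np.savez('pics/%s.npz'%f,im=im,d=d,K=P['K'],T=P['world_from_camera']); return im,d
def load(f): return np.load('pics/%s.npz'%f)
def ray(L,u,v):
    K,T=L['K'],L['T']; r=np.array([(u-K[0,2])/K[0,0],-(v-K[1,2])/K[1,1],-1.]); return T[:3,3],T[:3,:3]@r
def onplane(L,u,v,z):
    o,r=ray(L,u,v); return o+r*(z-o[2])/r[2]
def cloud(L):
    K,T,d=L['K'],L['T'],L['d']; v,u=np.mgrid[:480,:640]
    p=np.stack([(u-K[0,2])/K[0,0]*d,-(v-K[1,2])/K[1,1]*d,-d],-1)
    return p@T[:3,:3].T+T[:3,3]
E
python3 - <<'E'
from h import *
save('top','t0'); save('side','s0')
print(camera_params('top')); print(camera_params('side')); print(get_obs())
E
```

```text
{'K': array([[465.6562026 ,   0.        , 317.30254885],
       [  0.        , 465.6562026 , 240.35353642],
       [  0.        ,   0.        ,   1.        ]]), 'world_from_camera': array([[ 0.01124394,  0.98041434, -0.19662476,  0.32949132],
       [-0.99985468,  0.01354333,  0.01035357, -0.08467572],
       [ 0.01281375,  0.19647977,  0.98042415,  1.26390667],
       [ 0.        ,  0.        ,  0.        ,  1.        ]])}
{'K': array([[463.12220825,   0.        , 320.94050753],
       [  0.        , 463.12220825, 235.41894002],
       [  0.        ,   0.        ,   1.        ]]), 'world_from_camera': array([[ 0.99604688,  0.07340981, -0.05001609,  0.51720545],
       [-0.08805104,  0.74157822, -0.66506298, -0.76969197],
       [-0.01173131,  0.66683787,  0.74511048,  0.84024262],
       [ 0.        ,  0.        ,  0.        ,  1.        ]])}
{'time': 0.1, 'qpos': array([-1.48885099e+00,  2.59252306e-01,  1.53593982e+00, -3.11090867e-05,
        1.34801655e+00, -2.02814825e-01]), 'qd': array([-0.00070632, -0.00081109, -0.00110176,  0.00068627, -0.00160657,
        0.00085353]), 'joint_efforts': array([ 2.79681495e-03, -4.38206863e+01, -2.84642404e+01,  7.21047074e-02,
        3.62375483e-02, -5.43676174e-05]), 'tcp_pos': array([ 0.15446964, -0.5273205 ,  0.19532404]), 'orientation': array([ 9.89880255e-01,  1.41902881e-01,  3.36623789e-05, -8.07449225e-04]), 'force': array([ 0.306715  , -0.30393957, -0.1458707 ]), 'torque': array([-0.00444253,  0.00067621, -0.06660783]), 'finger_force': 0.0, 'grip_width': 0.9993505559940128}
```

View pics/t0.png

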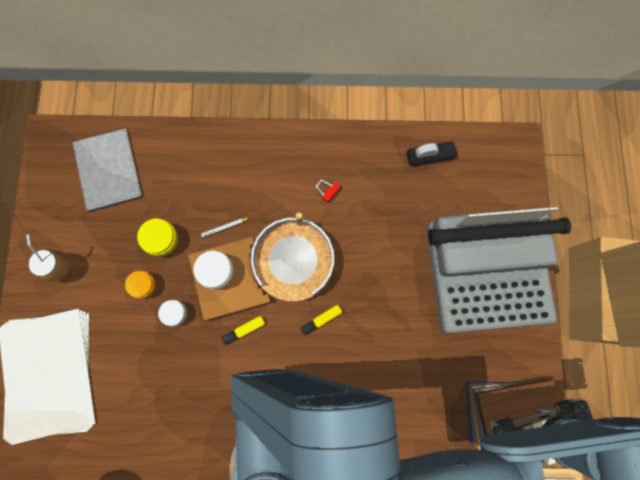

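View pics/s0.png

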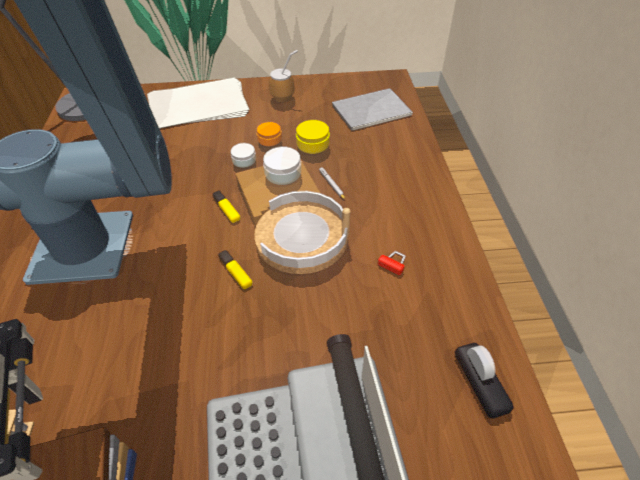

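The top view shows the turntable at about (293,259), its post at (299,216), so the gap faces down the picture, and the ledge to its left. The white candidates for the jar are one at (213,270) on the ledge and one at (173,313) on the desk. The yellow (157,237) and orange (140,285) jars are look-alikes. The jar meant is the larger white one, on the ledge.

```bash
python3 - <<'E'
from h import *
L=load('t0'); C=cloud(L); im=L['im']; d=L['d']
cv2.imwrite('pics/crop.png',cv2.resize(im[190:350,130:350],None,fx=3.4,fy=3.4,interpolation=cv2.INTER_CUBIC))
v,u=np.mgrid[:480,:640]
def circ(p):
    A=np.c_[2*p[:,0],2*p[:,1],np.ones(len(p))]; s=np.linalg.lstsq(A,(p[:,:2]**2).sum(1),rcond=None)[0]; return s[:2],np.sqrt(s[2]+s[0]**2+s[1]**2)
hsv=cv2.cvtColor(im,cv2.COLOR_BGR2HSV)
roi=lambda a,b,c,e:(u>=a)&(u<b)&(v>=c)&(v<e)&(d>0)
Z=C[...,2]
# jar lids
for n,r in (('big',roi(185,240,245,295)),('small',roi(155,192,295,330))):
    m=r&(hsv[...,1]<60)&(hsv[...,2]>150)
    cn=max(cv2.findContours(m.astype(np.uint8),cv2.RETR_EXTERNAL,cv2.CHAIN_APPROX_NONE)[0],key=cv2.contourArea)
    top=np.percentile(Z[m],80); l=m&(abs(Z-top)<.006)
    (x,y),rad=cv2.minEnclosingCircle(C[l][:,:2].astype(np.float32))
    print(n,'topz',top,'c',x,y,'r',rad,'mean',C[l].mean(0))
# gallery
g=roi(240,345,205,312)&(Z>.052)&(Z<.07)
p=C[g]; c,r=circ(p)
for _ in range(3):
    p=p[abs(np.hypot(*(p[:,:2]-c).T)-.105)<.012]; c,r=circ(p)
print('gallery',c,r,len(p))
po=C[roi(285,312,200,232)&(Z>.085)&(Z<.125)]; print('post',po.mean(0),len(po),po[:,2].max())
a=np.sort(np.arctan2(*(p[:,:2]-c).T[::-1])); i=np.argmax(np.diff(a)); print('gap edges',a[i],a[i+1], 'mid',(a[i]+a[i+1])/2)
# ledge
m=roi(180,275,230,325)&(Z>.024)&(Z<.042)&(np.hypot(C[...,0]-c[0],C[...,1]-c[1])>.12)
m=cv2.morphologyEx(m.astype(np.uint8),cv2.MORPH_OPEN,np.ones((3,3)))>0
print('ledge',m.sum(),C[m].mean(0)); b=cv2.minAreaRect(C[m][:,:2].astype(np.float32)); print(b, cv2.boxPoints(b))
E
```

```text
big topz 0.09630747452598198 c 0.48802632093429565 0.16884276270866394 r 0.04613113775849342 mean [0.48746082 0.16809261 0.09464864]
small topz 0.04513977311381212 c 0.37909138202667236 0.27861487865448 r 0.032412733882665634 mean [0.37911459 0.27776653 0.04351259]
gallery [ 0.52283904 -0.03256412] 0.10508347444222078 395
post [ 0.62320107 -0.0492143   0.10516685] 52 0.11632654398041087
gap edges -0.13816784927262882 -0.07728858900830267 mid -0.10772821914046574
ledge 2792 [0.45716583 0.13133676 0.03268579]
((0.47266122698783875, 0.13771159946918488), (0.1815163493156433, 0.17571377754211426), 16.779468536376953) [[0.36040395 0.19562694]
 [0.41113055 0.02739453]
 [0.5849185  0.07979625]
 [0.5341919  0.24802867]]
```

View pics/crop.png

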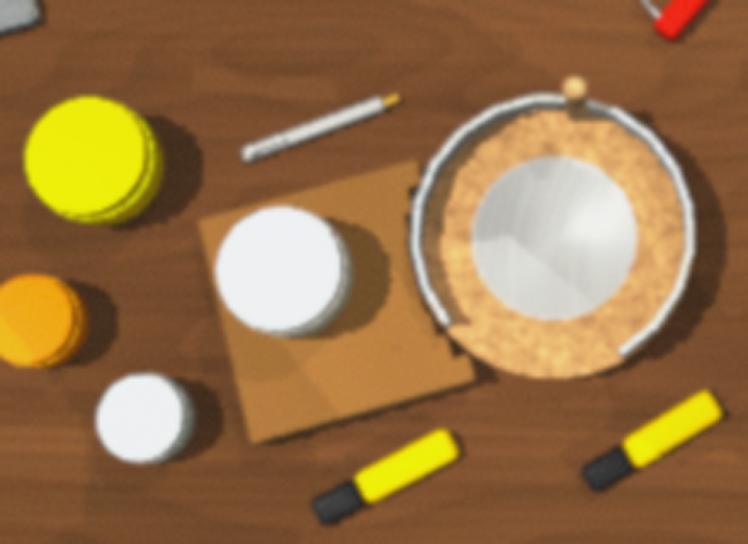

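The crop confirms the choice: the white jar with the wide lid at image (213,270) sits on the ledge. The measured sizes fit too: lid radius 46 mm, top at z = 0.096 m, gallery radius 105 mm and ledge length 265 mm. The turntable stands at about +64°. Next I check obstacle heights and work out the first moves.

```bash
cat >> h.py <<'E'
AX=np.array([.523,-.0326]); U=np.array([-.2857,.9583]); PX=np.array([.9583,.2857])
def org(x,y): return AX+x*PX+y*U
def pose():
    o=get_obs(); q=o['orientation']; return o['tcp_pos'],2*np.degrees(np.arctan2(q[1],q[0])),o
def plan(*wps):
    "wps: (x,y,z,yaw deg) -> rows relative to present pose"
    p,yw,o=pose(); a=np.radians(yw); R=np.array([[np.cos(a),np.sin(a),0],[np.sin(a),-np.cos(a),0],[0,0,-1]])
    print('t',o['time'],'at',p.round(4),'yaw',round(yw,1),'F',o['force'].round(1),'w',round(o['grip_width'],3),'q',o['qpos'].round(2))
    for w in wps:
        dy=(w[3]-yw+180)%360-180
        print(np.round((np.array(w[:3])-p)@R/.2,3), 'rz',round(-dy/180,3))
E
python3 - <<'E'
from h import *
L=load('t0'); C=cloud(L); Z=C[...,2]
f=lambda s:(C[s][...,:].reshape(-1,3))
for n,s in (('yellow',np.s_[222:255,140:178]),('books',np.s_[380:450,470:490]),('typew',np.s_[215:330,432:556])):
    p=f(s); p=p[p[:,2]>.02]; print(n,p.min(0).round(3),p.max(0).round(3))
r=np.s_[205:230,288:310]; p=f(r); p=p[(p[:,2]>.107)&(p[:,2]<.12)]; print('post top',p.mean(0),len(p))
plan((.155,-.45,.26,60),(.2,-.33,.26,90),(.33,-.26,.26,120))
E
```

```text
yellow [ 0.329 -0.085  0.02 ] [0.619 0.371 1.264]
books [ 0.058 -0.542  0.02 ] [ 0.329 -0.085  1.264]
typew [ 0.329 -0.718  0.02 ] [ 0.634 -0.085  1.264]
post top [ 0.62494327 -0.0492329   0.11033387] 29
t 0.1 at [ 0.1545 -0.5273  0.1953] yaw 16.3 F [ 0.3 -0.3 -0.1] w 0.999 q [-1.49  0.26  1.54 -0.    1.35 -0.2 ]
[ 0.111 -0.37  -0.323] rz -0.243
[ 0.496 -0.883 -0.323] rz -0.409
[ 1.218 -1.036 -0.323] rz -0.576
```

arm_command:
  series:
    - [0,0,-0.3,0,0,0]
    - [0.05,-0.15,-0.4,0,0,-0.05]
    - [0.15,-0.4,-0.4,0,0,-0.11]
    - [0.3,-0.65,-0.4,0,0,-0.17]
    - [0.5,-0.9,-0.4,0,0,-0.23]
    - [0.65,-0.98,-0.4,0,0,-0.29]
    - [0.7,-0.98,-0.4,0,0,-0.35]
    - [0.7,-0.98,-0.4,0,0,-0.41]
  claw: 0
  grip_force: 20

```text
time: 1.1
tcp_pos: [0.2345, -0.2995, 0.276]
orientation: [0.706, 0.709, 0.0, 0.0]
force: [0.9, 0.6, -0.1]
grip_width: 0.5
finger_force: 0.0
```

```bash
python3 - <<'E'
from h import *
L=load('t0');C=cloud(L)
for n,(a,b,c,e) in dict(yellow=(222,255,140,178),books=(380,450,470,490),typew=(215,330,432,556)).items():
    p=C[a:b,c:e].reshape(-1,3)[L['d'][a:b,c:e].ravel()>0]; p=p[p[:,2]>.03]; print(n,p.min(0).round(3),p.max(0).round(3))
plan((.36,-.17,.26,140),(.48,-.1,.26,160),(.6245,-.0495,.2,170.6))
E
```

```text
yellow [0.531 0.281 0.03 ] [0.619 0.371 0.069]
books [ 0.058 -0.54   0.03 ] [ 0.214 -0.291  0.642]
typew [ 0.345 -0.718  0.03 ] [ 0.634 -0.378  0.227]
t 1.1 at [ 0.2345 -0.2995  0.276 ] yaw 90.2 F [ 0.9  0.6 -0.1] w 0.5 q [-1.2  -0.11  1.74  0.    1.51 -1.21]
[0.645 0.63  0.08 ] rz -0.276
[0.992 1.232 0.08 ] rz -0.388
[1.242 1.955 0.38 ] rz -0.446
```

arm_command:
  series:
    - [0.15,0.2,0.02,0,0,-0.06]
    - [0.35,0.4,0.05,0,0,-0.12]
    - [0.55,0.6,0.08,0,0,-0.18]
    - [0.8,0.8,0.08,0,0,-0.24]
    - [0.95,1.0,0.08,0,0,-0.3]
    - [0.95,1.0,0.08,0,0,-0.36]
    - [0.95,1.0,0.08,0,0,-0.42]
    - [0.95,1.0,0.08,0,0,-0.447]
    - [0.95,1.0,0.08,0,0,-0.447]

```text
time: 2.22
tcp_pos: [0.4344, -0.111, 0.2597]
orientation: [0.085, 0.996, 0.0, -0.0]
force: [0.2, 0.1, 0.3]
grip_width: 0.501
finger_force: 0.0
```

```bash
python3 - <<'E'
from h import *
plan((.6255,-.0495,.14,170.6),(.6255,-.0495,.071,170.6))
E
```

```text
t 2.225 at [ 0.4344 -0.111   0.2597] yaw 170.2 F [0.2 0.1 0.3] w 0.501 q [-0.5   0.03  1.65  0.    1.46 -1.9 ]
[-0.889  0.466  0.599] rz -0.002
[-0.889  0.466  0.944] rz -0.002
```

arm_command:
  series:
    - [-0.3,0.15,0.2,0,0,0]
    - [-0.6,0.31,0.4,0,0,0]
    - [-0.885,0.466,0.6,0,0,-0.002]
    - [-0.885,0.466,0.6,0,0,-0.002]
    - [-0.885,0.466,0.78,0,0,-0.002]
    - [-0.885,0.466,0.944,0,0,-0.002]
    - [-0.885,0.466,0.944,0,0,-0.002]

```text
time: 3.1
tcp_pos: [0.6223, -0.0488, 0.0681]
orientation: [0.083, 0.997, 0.001, -0.003]
force: [-0.4, 0.0, 0.8]
grip_width: 0.499
finger_force: 0.0
```

arm_command:
  series:
    - [0,0,0,0,0,0]
    - [0,0,0,0,0,0]
    - [0,0,0,0,0,0]
    - [0,0,0,0,0,0]
    - [0,0,0,0,0,0]
  claw: 1
  grip_force: 15

```text
time: 3.72
tcp_pos: [0.6256, -0.0494, 0.0726]
orientation: [0.082, 0.997, -0.0, 0.001]
force: [-0.1, 0.2, 6.8]
grip_width: 0.187
finger_force: 15.0
```

```bash
python3 - <<'E'
from h import *
p,yw,o=pose(); r=p[:2]-AX; a=np.degrees(np.arctan2(r[1],r[0])); R=np.hypot(*r); print(R,a)
g=lambda t:(*(AX+.1035*np.array([np.cos(np.radians(t)),np.sin(np.radians(t))])),p[2],t+180)
plan(*[g(t) for t in np.linspace(a,-73.4,11)[1:]])
E
```

```text
0.10400080771384768 -9.31322789191461
t 3.725 at [ 0.6256 -0.0494  0.0726] yaw 170.6 F [-0.1  0.2  6.8] w 0.187 q [-0.26  0.49  1.5   0.    1.14 -1.66]
[ 0.006 -0.058  0.   ] rz 0.035
[ 0.015 -0.115  0.   ] rz 0.071
[ 0.031 -0.17   0.   ] rz 0.106
[ 0.053 -0.224  0.   ] rz 0.142
[ 0.081 -0.275  0.   ] rz 0.177
[ 0.114 -0.322  0.   ] rz 0.213
[ 0.153 -0.365  0.   ] rz 0.249
[ 0.196 -0.404  0.   ] rz 0.284
[ 0.243 -0.438  0.   ] rz 0.32
[ 0.293 -0.466  0.   ] rz 0.356
```

arm_command:
  series:
    - [0.006,-0.058,0,0,0,0.035]
    - [0.015,-0.115,0,0,0,0.071]
    - [0.031,-0.17,0,0,0,0.106]
    - [0.053,-0.224,0,0,0,0.142]
    - [0.081,-0.275,0,0,0,0.177]
    - [0.114,-0.322,0,0,0,0.213]
    - [0.153,-0.365,0,0,0,0.249]
    - [0.196,-0.404,0,0,0,0.284]
    - [0.243,-0.438,0,0,0,0.32]
    - [0.293,-0.466,0,0,0,0.356]

```text
time: 4.97
tcp_pos: [0.552, -0.1301, 0.0725]
orientation: [0.6, 0.8, 0.001, -0.0]
force: [0.1, 8.9, 9.8]
grip_width: 0.188
finger_force: 15.0
```

```bash
python3 - <<'E'
from h import *
p,yw,o=pose(); r=p[:2]-AX; print(np.degrees(np.arctan2(r[1],r[0])),np.hypot(*r))
plan((*(AX-.1035*U),p[2],106.6))
im,d=save('top','t1')
cv2.imwrite('pics/t1c.png',cv2.resize(im[190:350,160:380],None,fx=3.4,fy=3.4))
E
```

```text
-73.43515904634184 0.10175331048566866
t 4.975 at [ 0.552  -0.1301  0.0725] yaw 106.3 F [0.1 8.9 9.8] w 0.188 q [-0.43  0.4   1.66  0.    1.08 -0.72]
[-0.009  0.     0.   ] rz -0.002
```

View pics/t1c.png

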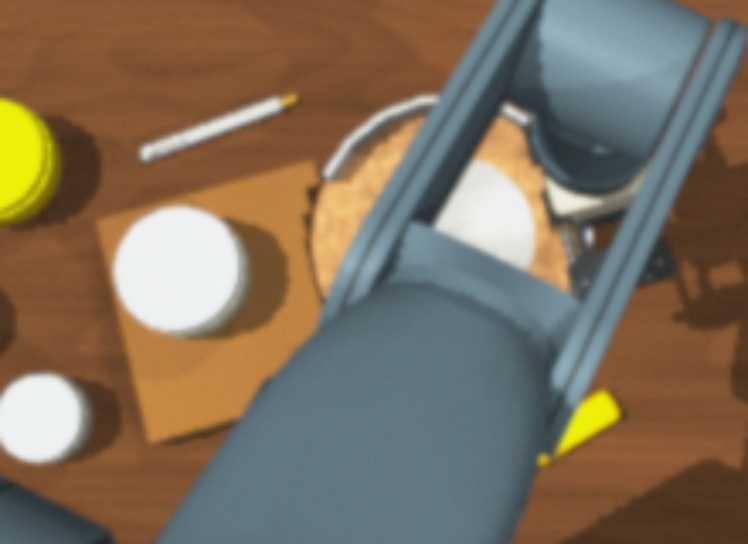

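The picture shows the gap now facing the ledge, with its upper gallery end at crop (330,175). I'll open the gripper and lift clear of the post.

arm_command:
  series:
    - [0,0,0,0,0,0]
    - [0,0,0,0,0,0]
    - [0,0,0,0,0,0]
    - [0,0,-0.2,0,0,0]
    - [0,0,-0.5,0,0,0]
    - [0,0,-0.8,0,0,0]
    - [0,0,-0.8,0,0,0]
  claw: 0

```text
time: 5.9
tcp_pos: [0.5548, -0.1331, 0.2369]
orientation: [0.598, 0.801, 0.001, 0.005]
force: [-0.3, -0.1, -0.2]
grip_width: 0.497
finger_force: 0.0
```

```bash
python3 - <<'E'
from h import *
# go above far-left-high: first leg clear so top camera can see
plan((*org(.0,.05),.23,106.6))
E
```

```text
t 5.9 at [ 0.5548 -0.1331  0.2369] yaw 106.5 F [-0.3 -0.1 -0.2] w 0.497 q [-0.43  0.26  1.43 -0.    1.44 -0.72]
[ 0.777 -0.01   0.034] rz -0.0
```

arm_command:
  series:
    - [0.25,0,0.03,0,0,0]
    - [0.5,0,0.03,0,0,0]
    - [0.75,0,0.03,0,0,0]
    - [0.98,0,0.03,0,0,0]
    - [0.98,0,0.03,0,0,0]

```text
time: 6.52
tcp_pos: [0.4944, 0.0589, 0.2241]
orientation: [0.597, 0.803, -0.0, -0.001]
force: [0.1, 0.0, -0.9]
grip_width: 0.501
finger_force: 0.0
```

```bash
python3 - <<'E'
from h import *
plan((*org(.043,.262),.2,88.6))
E
```

```text
t 6.525 at [0.4944 0.0589 0.2241] yaw 106.8 F [ 0.1  0.  -0.9] w 0.501 q [-0.11  0.15  1.61  0.    1.39 -0.4 ]
[0.83  0.224 0.12 ] rz 0.101
```

arm_command:
  series:
    - [0.28,0.07,0.03,0,0,0.03]
    - [0.56,0.15,0.06,0,0,0.06]
    - [0.83,0.224,0.1,0,0,0.1]
    - [0.83,0.224,0.12,0,0,0.101]
    - [0.83,0.224,0.12,0,0,0.101]

```text
time: 7.15
tcp_pos: [0.4916, 0.227, 0.1999]
orientation: [0.717, 0.697, -0.001, -0.0]
force: [0.6, -0.2, 0.1]
grip_width: 0.501
finger_force: 0.0
```

```bash
python3 - <<'E'
from h import *
S,_=save('side','s2'); L=load('s2'); C=cloud(L); hsv=cv2.cvtColor(S,cv2.COLOR_BGR2HSV); Z=C[...,2]
g=(L['d']>0)&(Z>.05)&(Z<.066)&(abs(np.hypot(C[...,0]-AX[0],C[...,1]-AX[1])-.105)<.012)
p=C[g]; A=np.c_[2*p[:,:2],np.ones(len(p))]; s=np.linalg.lstsq(A,(p[:,:2]**2).sum(1),rcond=None)[0]; print('axis',s[:2],len(p))
a=np.degrees(np.arctan2(p[:,1]-AX[1],p[:,0]-AX[0]))-106.6; a=np.sort((a+180)%360-180); print('gap edges',a[a<0].max(),a[a>0].min())
q=C[(L['d']>0)&(Z>.104)&(Z<.113)&(np.hypot(C[...,0]-.552,C[...,1]+.131)<.03)]; print('post',q.mean(0),len(q),np.degrees(np.arctan2(q[:,1].mean()-AX[1],q[:,0].mean()-AX[0])))
m=(L['d']>0)&(abs(Z-.095)<.006)&(hsv[...,1]<60)&(hsv[...,2]>140)&(np.hypot(C[...,0]-.488,C[...,1]-.169)<.07)
print('jar',cv2.minEnclosingCircle(C[m][:,:2].astype(np.float32)))
cv2.imwrite('pics/s2c.png',cv2.resize(S[100:300,160:420],None,fx=3,fy=3))
plan((*org(.043,.262),.044,88.6))
E
```

```text
axis [ 0.52497517 -0.03399838] 781
gap edges -42.25649509885116 35.261105001113236
post [ 0.55037201 -0.13402404  0.10934293] 52 -74.89699871745086
jar ((0.48943695425987244, 0.16795340180397034), 0.04711231216788292)
t 7.2 at [0.492  0.2266 0.2005] yaw 88.3 F [0.4 0.1 0.8] w 0.499 q [ 0.23  0.24  1.55 -0.    1.35  0.26]
[ 0.02  -0.014  0.782] rz -0.001
```

View pics/s2c.png

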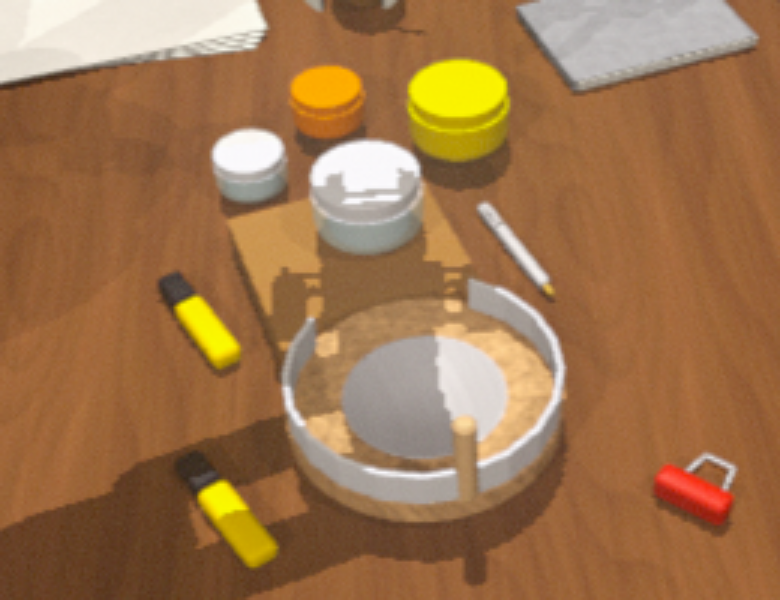

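The side view shows the gap facing the ledge, with the post at the front (crop 465,425). The gap edges measure a few degrees off, so I'll cross-check against the top camera.

```bash
cat > gal.py <<'E'
from h import *
def meas(n,f):
    im,_=save(n,f); L=load(f); C=cloud(L); Z=C[...,2]; d=L['d']; hsv=cv2.cvtColor(im,cv2.COLOR_BGR2HSV)
    r=np.hypot(C[...,0]-AX[0],C[...,1]-AX[1])
    p=C[(d>0)&(Z>.054)&(Z<.066)&(abs(r-.105)<.010)]; A=np.c_[2*p[:,:2],np.ones(len(p))]; c=np.linalg.lstsq(A,(p[:,:2]**2).sum(1),rcond=None)[0][:2]
    a=np.degrees(np.arctan2(p[:,1]-c[1],p[:,0]-c[0]))-106.6; a=np.sort((a+180)%360-180); print(n,'axis',c.round(4),'edges',a[a<0].max(),a[a>0].min())
    q=C[(d>0)&(Z>.106)&(Z<.114)&(np.hypot(C[...,0]-.552,C[...,1]+.131)<.03)]
    if len(q): q=q.mean(0); print('post',q,np.degrees(np.arctan2(q[1]-c[1],q[0]-c[0])))
    m=(d>0)&(abs(Z-.0325)<.006)&(r>.12)&(r<.3)&((C[...,:2]-AX)@U>.06)
    m=cv2.morphologyEx(m.astype(np.uint8),cv2.MORPH_OPEN,np.ones((3,3)))>0
    P=C[m][:,:2].astype(np.float32)
    if len(P): b=cv2.boxPoints(cv2.minAreaRect(P)); print('ledge',b.round(4).tolist(), 'edge angs',[round(float(np.degrees(np.arctan2(*(b[(i+1)%4]-b[i])[::-1]))),1) for i in range(4)])
E
python3 -c "
from gal import *
meas('top','t3'); meas('side','s3')"
```

```text
top axis [ 0.5232 -0.0325] edges -41.404176008726324 36.91410723926205
post [ 0.54839655 -0.13186912  0.10966762] -75.78345318398502
ledge [[0.36070001125335693, 0.1956000030040741], [0.41029998660087585, 0.027899999171495438], [0.5845000147819519, 0.0794999971985817], [0.5347999930381775, 0.24719999730587006]] edge angs [-73.5, 16.5, 106.5, -163.5]
side axis [ 0.5249 -0.0338] edges -40.65685803492016 35.964480952354336
post [ 0.54998725 -0.13387101  0.11027225] -75.94352734171527
ledge [[0.3601999878883362, 0.1972000002861023], [0.41290000081062317, 0.02590000070631504], [0.5860999822616577, 0.07919999957084656], [0.53329998254776, 0.25049999356269836]] edge angs [-72.9, 17.1, 107.1, -162.9]
```

Both cameras agree that the turntable stands about 2.3° past zero. I'll regrip the post and correct it.

arm_command:
  series:
    - [-0.28,0,0,0,0,-0.03]
    - [-0.56,0,0,0,0,-0.06]
    - [-0.84,0,0,0,0,-0.09]
    - [-0.98,0,0,0,0,-0.1]
    - [-0.98,0,0,0,0,-0.11]
    - [-0.98,0,0,0,0,-0.11]

```text
time: 8.05
tcp_pos: [0.4862, 0.032, 0.2015]
orientation: [0.587, 0.809, 0.0, 0.0]
force: [0.1, -0.2, -0.2]
grip_width: 0.496
finger_force: 0.0
```

```bash
python3 - <<'E'
from h import *
plan((.549,-.1324,.19,104.3),(.549,-.1324,.071,104.3))
E
```

```text
t 8.05 at [0.4862 0.032  0.2015] yaw 108.1 F [ 0.1 -0.2 -0.2] w 0.496 q [-0.16  0.14  1.67  0.    1.33 -0.48]
[-0.879  0.044  0.058] rz 0.021
[-0.879  0.044  0.653] rz 0.021
```

arm_command:
  series:
    - [-0.3,0.015,0.05,0,0,0.01]
    - [-0.6,0.03,0.05,0,0,0.021]
    - [-0.879,0.044,0.05,0,0,0.021]
    - [-0.879,0.044,0.05,0,0,0.021]
    - [-0.879,0.044,0.2,0,0,0.021]
    - [-0.879,0.044,0.4,0,0,0.021]
    - [-0.879,0.044,0.653,0,0,0.021]
    - [-0.879,0.044,0.653,0,0,0.021]
    - [-0.879,0.044,0.653,0,0,0.021]

```text
time: 9.18
tcp_pos: [0.5502, -0.1314, 0.0723]
orientation: [0.613, 0.79, 0.0, 0.001]
force: [-0.2, -0.3, 1.6]
grip_width: 0.5
finger_force: 0.0
```

arm_command:
  series:
    - [0,0,0,0,0,0]
    - [0,0,0,0,0,0]
    - [0,0,0,0,0,0]
    - [0,0,0,0,0,0]
    - [0,0,0,0,0,0]
    - [0,0,0,0,0,0]
  claw: 1

```text
time: 9.93
tcp_pos: [0.5498, -0.1325, 0.0714]
orientation: [0.613, 0.79, 0.0, 0.001]
force: [0.2, 0.2, 5.3]
grip_width: 0.191
finger_force: 15.0
```

```bash
python3 - <<'E'
from gal import *
meas('side','s4'); p=pose()[0]
plan((*(AX-.103*U),p[2],106.6))
E
```

```text
side axis [ 0.5248 -0.0341] edges -61.042731302709186 39.59452183668964
post [ 0.54962343 -0.1374197   0.11051672] -76.51272301922327
ledge [[0.36079999804496765, 0.1988999992609024], [0.41339999437332153, 0.024800000712275505], [0.5206999778747559, 0.05719999969005585], [0.46810001134872437, 0.2312999963760376]] edge angs [-73.2, 16.8, 106.8, -163.2]
t 9.975 at [ 0.5498 -0.1325  0.0714] yaw 104.3 F [-0.3  0.4  6.7] w 0.189 q [-0.43  0.4   1.66  0.    1.08 -0.68]
[0.002 0.014 0.   ] rz -0.013
```

arm_command:
  series:
    - [0,0.009,0,0,0,-0.006]
    - [0,0.018,0,0,0,-0.012]
    - [0,0.018,0,0,0,-0.012]
    - [0,0.018,0,0,0,-0.012]

```text
time: 10.48
tcp_pos: [0.5533, -0.1315, 0.0714]
orientation: [0.598, 0.801, 0.0, 0.001]
force: [-1.6, 0.3, 5.7]
grip_width: 0.186
finger_force: 15.0
```

arm_command:
  series:
    - [0,0,0,0,0,0]
    - [0,0,0,0,0,0]
    - [0,0,0,0,0,0]
    - [0,0,0,0,0,0]
    - [0,0,0,0,0,0]
    - [0,0,-0.2,0,0,0]
    - [0,0,-0.4,0,0,0]
    - [0,0,-0.64,0,0,0]
    - [0,0,-0.64,0,0,0]
  claw: 0

```text
time: 11.6
tcp_pos: [0.5552, -0.1324, 0.2031]
orientation: [0.598, 0.801, 0.001, 0.004]
force: [-0.2, -1.2, -0.2]
grip_width: 0.501
finger_force: 0.0
```

```bash
python3 - <<'E'
from gal import *
meas('side','s5')
plan((*org(0,.05),.2,106.6))
E
```

```text
side axis [ 0.5249 -0.0339] edges -40.127828124203916 36.93138158719316
post [ 0.55226805 -0.13384403  0.11075946] -74.69826327086929
ledge [[0.3610000014305115, 0.19709999859333038], [0.41350001096725464, 0.023900000378489494], [0.5867000222206116, 0.07639999687671661], [0.5340999960899353, 0.24959999322891235]] edge angs [-73.1, 16.9, 106.9, -163.1]
t 11.65 at [ 0.5538 -0.1317  0.2005] yaw 106.5 F [ 0.1  0.1 -1.6] w 0.501 q [-0.43  0.29  1.48 -0.    1.37 -0.72]
[ 0.769 -0.007  0.003] rz -0.0
```

arm_command:
  series:
    - [0.28,0,0,0,0,0]
    - [0.56,0,0,0,0,0]
    - [0.84,0,0,0,0,0]
    - [0.99,0,0,0,0,0]
    - [0.99,0,0,0,0,0]

```text
time: 12.28
tcp_pos: [0.4947, 0.0605, 0.1972]
orientation: [0.597, 0.802, -0.001, -0.001]
force: [-0.9, -0.5, 0.9]
grip_width: 0.499
finger_force: 0.0
```

```bash
python3 - <<'E'
from h import *
plan((*org(.043,.262),.2,88.6))
E
```

```text
t 12.275 at [0.4947 0.0605 0.1972] yaw 106.7 F [-0.9 -0.5  0.9] w 0.499 q [-0.1   0.17  1.65  0.    1.33 -0.39]
[ 0.823  0.219 -0.014] rz 0.101
```

arm_command:
  series:
    - [0.28,0.07,0,0,0,0.03]
    - [0.56,0.15,0,0,0,0.06]
    - [0.823,0.219,0,0,0,0.1]
    - [0.823,0.219,0,0,0,0.101]
    - [0.823,0.219,0,0,0,0.101]

```text
time: 12.9
tcp_pos: [0.4917, 0.2276, 0.1976]
orientation: [0.717, 0.697, -0.001, -0.0]
force: [-0.7, -0.4, -0.3]
grip_width: 0.498
finger_force: 0.0
```

```bash
python3 - <<'E'
from gal import *
meas('top','t6')
plan((*org(.043,.263),.045,88.6))
E
```

```text
top axis [ 0.5233 -0.0325] edges -40.29131067478323 37.82516951994393
post [ 0.54980923 -0.13210558  0.10968427] -75.07459349304487
ledge [[0.3605000078678131, 0.1956000030040741], [0.4113999903202057, 0.0272000003606081], [0.5843999981880188, 0.0794999971985817], [0.5335000157356262, 0.24789999425411224]] edge angs [-73.2, 16.8, 106.8, -163.2]
t 12.95 at [0.4918 0.2271 0.1979] yaw 88.3 F [ 0.  -0.3 -0.4] w 0.498 q [ 0.23  0.24  1.55 -0.    1.35  0.26]
[ 0.022 -0.014  0.764] rz -0.002
```

The residual error is about 1.3°, with the gap edges at −40.3° and +37.8°. That is only 2 to 3 mm of the 16 mm to spare, so I'll accept it. Next I lower the fingers behind the jar.

arm_command:
  series:
    - [0.022,-0.014,0.2,0,0,0]
    - [0.022,-0.014,0.45,0,0,0]
    - [0.022,-0.014,0.65,0,0,0]
    - [0.022,-0.014,0.76,0,0,0]
    - [0.022,-0.014,0.76,0,0,0]
    - [0.022,-0.014,0.76,0,0,0]

```text
time: 13.7
tcp_pos: [0.4901, 0.2324, 0.0476]
orientation: [0.718, 0.696, 0.001, 0.0]
force: [0.9, -0.2, 0.5]
grip_width: 0.498
finger_force: 0.0
```

```bash
python3 - <<'E'
from h import *
# cradle: tool centre = jar + 50mm behind along heading; jar waypoints (x,y,heading deg)
S=.050; f=lambda x,y,h:(*org(x+S*np.sin(np.radians(h)),y+S*np.cos(np.radians(h))),.045,106.6-h)
plan(f(.025,.203,18),f(.020,.187,18),f(.012,.163,18),f(.005,.143,18),f(.001,.132,10),f(0,.124,5),f(0,.115,0))
E
```

```text
t 13.7 at [0.4901 0.2324 0.0476] yaw 88.3 F [ 0.9 -0.2  0.5] w 0.498 q [ 0.24  0.39  1.75 -0.    1.    0.27]
[-0.066  0.002  0.013] rz -0.002
[-0.15   0.004  0.013] rz -0.002
[-0.277  0.004  0.013] rz -0.002
[-0.383  0.002  0.013] rz -0.002
[-0.444 -0.035  0.013] rz -0.046
[-0.487 -0.048  0.013] rz -0.074
[-0.536 -0.055  0.013] rz -0.102
```

arm_command:
  series:
    - [-0.04,0,0.013,0,0,0]
    - [-0.08,0,0.013,0,0,0]
    - [-0.12,0.003,0.013,0,0,0]
    - [-0.16,0.003,0.013,0,0,0]
    - [-0.2,0.003,0.013,0,0,0]
    - [-0.24,0.003,0.013,0,0,0]
    - [-0.28,0.003,0.013,0,0,0]
    - [-0.32,0.003,0.013,0,0,0]
    - [-0.35,0.003,0.013,0,0,0]
    - [-0.35,0.003,0.013,0,0,0]

```text
time: 14.95
tcp_pos: [0.4873, 0.1625, 0.0439]
orientation: [0.717, 0.697, -0.0, 0.0]
force: [-0.6, 0.5, 1.1]
grip_width: 0.5
finger_force: 0.0
```

```bash
cat > jar.py <<'E'
from h import *
def jar(n,f,zt=.095):
    im,_=save(n,f); L=load(f); C=cloud(L); hsv=cv2.cvtColor(im,cv2.COLOR_BGR2HSV); Z=C[...,2]
    o=(C[...,:2]-AX); x=o@PX; y=o@U
    m=(L['d']>0)&(abs(Z-zt)<.012)&(hsv[...,1]<60)&(hsv[...,2]>120)&(abs(x)<.08)&(y<.26)&(y>-.06)
    m=cv2.morphologyEx(m.astype(np.uint8),cv2.MORPH_OPEN,np.ones((3,3)))
    k=max(cv2.findContours(m,cv2.RETR_EXTERNAL,cv2.CHAIN_APPROX_NONE)[0],key=cv2.contourArea)[:,0]
    P=C[k[:,1],k[:,0]]; c,r=cv2.minEnclosingCircle(P[:,:2].astype(np.float32)); c=np.array(c)-AX
    Q=C[m>0]; A=np.c_[Q[:,:2],np.ones(len(Q))]; s=np.linalg.lstsq(A,Q[:,2],rcond=None)[0]
    print(n,'jar org',(c@PX).round(4),(c@U).round(4),'r',round(r,4),'z',Q[:,2].mean().round(4),'slope',s[:2].round(3),'n',len(Q))
    return im
E
python3 - <<'E'
from jar import *
im=jar('side','s7'); cv2.imwrite('pics/s7c.png',cv2.resize(im[60:300,160:420],None,fx=2.4,fy=2.4)); jar('top','t7')
p=pose()[0][:2]-AX; print('tool org',p@PX,p@U)
E
```

```text
side jar org 0.007 0.1561 r 0.0537 z 0.0952 slope [-0.006  0.046] n 897
top jar org 0.0038 0.1492 r 0.046 z 0.0945 slope [0.004 0.003] n 939
tool org 0.021748672475357188 0.19765867722023941
```

View pics/s7c.png

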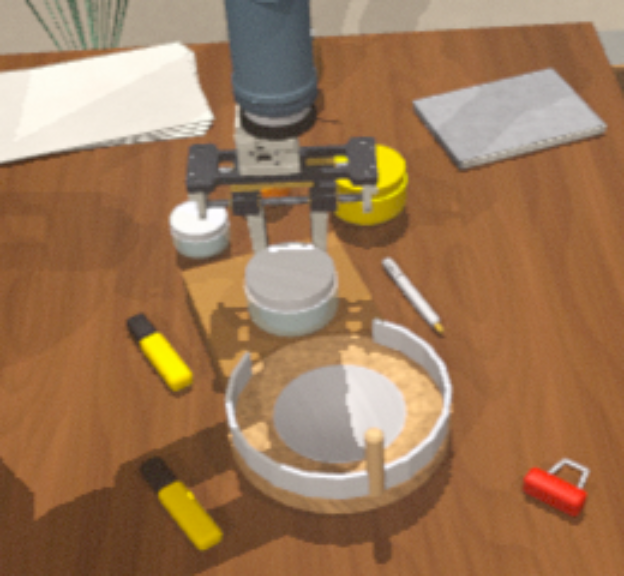

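The jar is upright in the finger cradle on the ledge (crop 292,285), nearly on the centre line, with nothing else disturbed. Next I straighten the heading.

```bash
python3 - <<'E'
from h import *
S=.052; f=lambda x,y,h:(*org(x+S*np.sin(np.radians(h)),y+S*np.cos(np.radians(h))),.044,106.6-h)
plan(f(.003,.145,16),f(.002,.139,13),f(.001,.134,10),f(0,.129,7),f(0,.124,4),f(0,.119,2),f(0,.113,0),f(0,.105,0),f(0,.097,0))
E
```

```text
t 15.05 at [0.4874 0.163  0.0439] yaw 88.3 F [-0.2  0.8 -0.2] w 0.497 q [ 0.11  0.35  1.82 -0.    0.97  0.14]
[-0.02  -0.017 -0.   ] rz -0.013
[-0.051 -0.026 -0.   ] rz -0.029
[-0.078 -0.036 -0.   ] rz -0.046
[-0.105 -0.046 -0.   ] rz -0.063
[-0.132 -0.052 -0.   ] rz -0.079
[-0.158 -0.053 -0.   ] rz -0.09
[-0.189 -0.052 -0.   ] rz -0.102
[-0.227 -0.04  -0.   ] rz -0.102
[-0.265 -0.027 -0.   ] rz -0.102
```

arm_command:
  series:
    - [-0.02,-0.017,0,0,0,-0.013]
    - [-0.051,-0.026,0,0,0,-0.029]
    - [-0.078,-0.036,0,0,0,-0.046]
    - [-0.105,-0.046,0,0,0,-0.063]
    - [-0.132,-0.052,0,0,0,-0.079]
    - [-0.158,-0.053,0,0,0,-0.09]
    - [-0.189,-0.052,0,0,0,-0.102]
    - [-0.189,-0.052,0,0,0,-0.102]

```text
time: 16.05
tcp_pos: [0.4759, 0.1257, 0.044]
orientation: [0.597, 0.802, -0.0, -0.0]
force: [-0.3, 0.4, -0.2]
grip_width: 0.504
finger_force: 0.1
```

```bash
python3 - <<'E'
from jar import *
jar('side','s8'); jar('top','t8')
p=pose()[0][:2]-AX; print('tool org',p@PX,p@U)
S=.052; f=lambda x,y,h:(*org(x+S*np.sin(np.radians(h)),y+S*np.cos(np.radians(h))),.044,106.6-h)
plan(f(0,.10,0),f(0,.07,0),f(0,.035,0),f(0,0,0))
E
```

```text
side jar org 0.0005 0.1202 r 0.055 z 0.0954 slope [-0.013  0.073] n 961
top jar org -0.0021 0.1142 r 0.0463 z 0.0944 slope [-0.004  0.037] n 865
tool org 0.00020081615365327322 0.16537769464797467
t 16.15 at [0.4759 0.1259 0.044 ] yaw 106.7 F [0.5 0.3 0. ] w 0.502 q [ 0.03  0.32  1.87 -0.    0.95 -0.26]
[-0.067 -0.001 -0.   ] rz 0.0
[-0.217 -0.001 -0.   ] rz 0.0
[-0.392 -0.001 -0.   ] rz 0.0
[-0.567 -0.002 -0.   ] rz 0.0
```

arm_command:
  series:
    - [-0.03,0.004,0,0,0,0]
    - [-0.06,0.004,0,0,0,0]
    - [-0.09,0.004,0,0,0,0]
    - [-0.12,0.004,0,0,0,0]
    - [-0.15,0.004,0,0,0,0]
    - [-0.18,0.004,0,0,0,0]
    - [-0.21,0.004,0,0,0,0]
    - [-0.23,0.004,0,0,0,0]
    - [-0.23,0.004,0,0,0,0]

```text
time: 17.27
tcp_pos: [0.4903, 0.0816, 0.0441]
orientation: [0.597, 0.802, 0.0, 0.0]
force: [-0.0, -0.1, 0.0]
grip_width: 0.502
finger_force: 0.0
```

```bash
python3 - <<'E'
from jar import *
im=jar('side','s9'); cv2.imwrite('pics/s9c.png',cv2.resize(im[60:300,160:420],None,fx=2.4,fy=2.4)); jar('top','t9')
p=pose()[0][:2]-AX; print('tool org',p@PX,p@U); plan()
E
```

```text
side jar org 0.0005 0.0743 r 0.0537 z 0.0944 slope [-0.003  0.039] n 997
top jar org -0.001 0.0669 r 0.0457 z 0.0935 slope [-0.001  0.009] n 783
tool org 0.001157947429234457 0.11911627591081526
t 17.375 at [0.4901 0.0819 0.0441] yaw 106.7 F [-0.4  0.4 -0.5] w 0.498 q [-0.06  0.33  1.86 -0.    0.96 -0.35]
```

View pics/s9c.png

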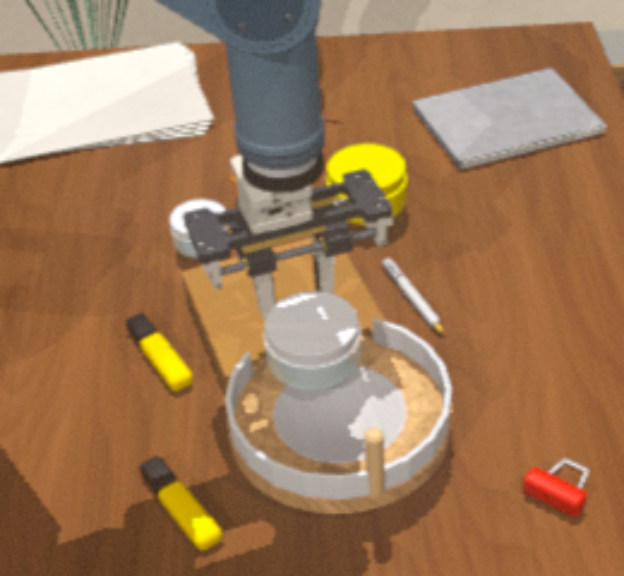

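The jar stands upright in the gap (crop 312,335). I'll keep pushing slowly towards the dish.

arm_command:
  series:
    - [-0.035,0,0,0,0,0]
    - [-0.07,0,0,0,0,0]
    - [-0.105,0,0,0,0,0]
    - [-0.14,0,0,0,0,0]
    - [-0.175,0,0,0,0,0]
    - [-0.21,0,0,0,0,0]
    - [-0.24,0,0,0,0,0]
    - [-0.27,0,0,0,0,0]
    - [-0.3,0,0,0,0,0]
    - [-0.32,0,0,0,0,0]

```text
time: 18.62
tcp_pos: [0.5086, 0.0203, 0.0441]
orientation: [0.597, 0.802, 0.0, 0.0]
force: [0.2, 1.4, -0.6]
grip_width: 0.5
finger_force: 0.2
```

```bash
python3 - <<'E'
from jar import *
im=jar('side','s10',.085); cv2.imwrite('pics/s10c.png',cv2.resize(im[60:300,160:420],None,fx=2.4,fy=2.4)); jar('top','t10',.085)
p=pose()[0][:2]-AX; print('tool org',p@PX,p@U); plan()
E
```

```text
side jar org 0.0005 0.0107 r 0.0524 z 0.082 slope [-0.018  0.069] n 1066
top jar org -0.0022 0.0008 r 0.0449 z 0.08 slope [-0.012  0.031] n 580
tool org 0.0012883287612108546 0.05478020644537267
t 18.725 at [0.5086 0.0203 0.0441] yaw 106.7 F [-0.8 -0.1 -0.6] w 0.5 q [-0.18  0.34  1.83 -0.    0.97 -0.47]
```

View pics/s10c.png

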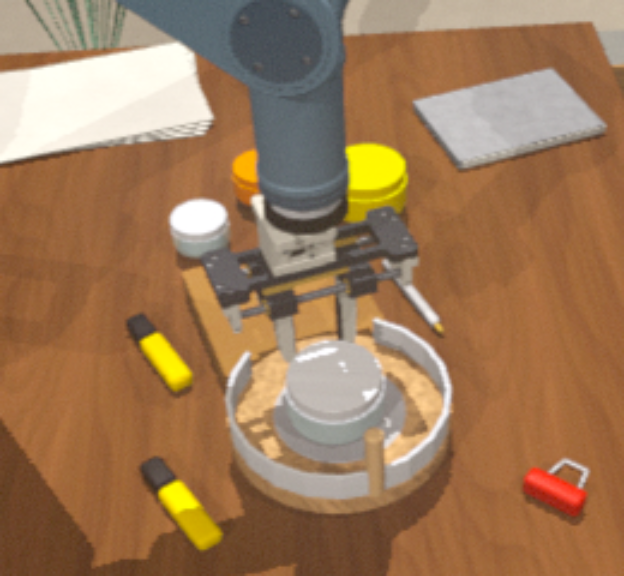

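The lid is at z ≈ 0.080 m, the seated height, and the jar is centred at crop (335,385). I'll back off, lift clear and verify.

arm_command:
  series:
    - [0.05,0,0,0,0,0]
    - [0.15,0,0,0,0,0]
    - [0.35,0,0,0,0,0]
    - [0.55,0,-0.1,0,0,0]
    - [0.7,0,-0.4,0,0,0]
    - [0.8,0,-0.7,0,0,0]
    - [0.8,0,-0.8,0,0,0]
    - [0.8,0,-0.8,0,0,0]

```text
time: 19.73
tcp_pos: [0.4628, 0.1757, 0.2062]
orientation: [0.596, 0.803, 0.002, 0.002]
force: [0.7, -0.2, -0.1]
grip_width: 0.499
finger_force: 0.0
```

```bash
python3 - <<'E'
from jar import *
from gal import meas
im=jar('side','s11',.08); jar('top','t11',.08); meas('side','s12'); meas('top','t12')
im=load('t12')['im']; cv2.imwrite('pics/fin.png',cv2.resize(im[170:350,130:370],None,fx=3,fy=3)); plan()
E
```

```text
side jar org 0.0023 0.0028 r 0.0478 z 0.0807 slope [-0.014  0.067] n 1036
top jar org -0.0002 0.0049 r 0.0468 z 0.0802 slope [-0.017  0.025] n 997
side axis [ 0.525  -0.0338] edges -39.658979782989945 36.55800490661227
post [ 0.55263906 -0.13344551  0.11058522] -74.47346883991821
ledge [[0.36090001463890076, 0.19740000367164612], [0.4133000075817108, 0.023900000378489494], [0.5867999792098999, 0.0763000026345253], [0.5343999862670898, 0.24979999661445618]] edge angs [-73.2, 16.8, 106.8, -163.2]
top axis [ 0.5232 -0.0325] edges -39.98605930176984 37.85921723048011
post [ 0.55038962 -0.13206239  0.10995679] -74.74650004654399
ledge [[0.36079999804496765, 0.1956000030040741], [0.41110000014305115, 0.027699999511241913], [0.5846999883651733, 0.07970000058412552], [0.5343999862670898, 0.2476000040769577]] edge angs [-73.3, 16.7, 106.7, -163.3]
t 19.925 at [0.4611 0.174  0.2022] yaw 106.7 F [-0.3 -0.2 -0.5] w 0.498 q [ 0.13  0.15  1.65  0.    1.34 -0.16]
```

View pics/fin.png

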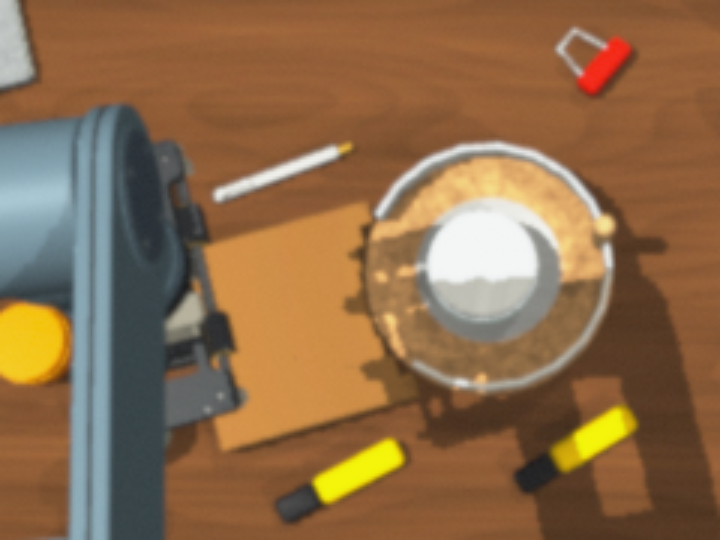

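The retreat is clean and the other items are undisturbed. The jar's lid, though, measures about 4 to 5 mm towards the ledge (crop 482,262) with a slight tilt, so its foot is probably still on the rear of the cone. I'll go back and nudge it the last few mm.

```bash
python3 - <<'E'
from h import *
print(np.degrees(1)*0); plan((*org(0,.14),.2,106.6),(*org(0,.125),.1,106.6),(*org(0,.1),.044,106.6),(*org(0,.06),.044,106.6),(*org(0,.0515),.044,106.6))
E
```

```text
0.0
t 19.925 at [0.4611 0.174  0.2022] yaw 106.7 F [-0.3 -0.2 -0.5] w 0.498 q [ 0.13  0.15  1.65  0.    1.34 -0.16]
[-0.378  0.001  0.011] rz 0.001
[-0.453  0.001  0.511] rz 0.001
[-0.578  0.001  0.791] rz 0.001
[-0.778  0.     0.791] rz 0.001
[-0.821  0.     0.791] rz 0.001
```

arm_command:
  series:
    - [-0.2,0,0.1,0,0,0]
    - [-0.4,0,0.3,0,0,0]
    - [-0.5,0,0.55,0,0,0]
    - [-0.55,0,0.79,0,0,0]
    - [-0.58,0,0.79,0,0,0]
    - [-0.64,0,0.79,0,0,0]
    - [-0.7,0,0.79,0,0,0]
    - [-0.75,0,0.79,0,0,0]

```text
time: 20.92
tcp_pos: [0.507, 0.0294, 0.0477]
orientation: [0.597, 0.802, 0.001, 0.001]
force: [-0.8, 0.3, -1.0]
grip_width: 0.5
finger_force: 0.0
```

```bash
python3 - <<'E'
from h import *
plan((*org(0,.0515),.044,106.6)); p=pose()[0][:2]-AX; print('tool org',p@PX,p@U)
E
```

```text
t 20.925 at [0.507  0.0294 0.0477] yaw 106.7 F [-0.8  0.3 -1. ] w 0.5 q [-0.16  0.34  1.83 -0.    0.97 -0.45]
[-0.062 -0.012  0.018] rz 0.001
tool org 0.002397297558644909 0.06399783639419668
```

arm_command:
  series:
    - [-0.02,-0.004,0,0,0,0]
    - [-0.035,-0.004,0,0,0,0]
    - [-0.045,-0.004,0,0,0,0]
    - [-0.055,-0.004,0,0,0,0]
    - [-0.062,-0.004,0,0,0,0]
    - [-0.068,-0.004,0,0,0,0]
    - [-0.072,-0.004,0,0,0,0]
    - [-0.072,-0.004,0,0,0,0]
    - [-0.072,-0.004,0,0,0,0]

```text
time: 22.05
tcp_pos: [0.5089, 0.0163, 0.0461]
orientation: [0.597, 0.802, 0.0, 0.0]
force: [-0.0, -0.9, 0.1]
grip_width: 0.498
finger_force: 0.1
```

```bash
python3 - <<'E'
from jar import *
jar('side','s13',.08)
plan(); p=pose()[0][:2]-AX; print('tool org',p@PX,p@U)
E
```

```text
side jar org 0.0006 0.0061 r 0.0516 z 0.0805 slope [-0.001  0.056] n 1085
t 22.1 at [0.5089 0.0163 0.0461] yaw 106.7 F [ 0.7 -0.5 -0.6] w 0.497 q [-0.19  0.34  1.83 -0.    0.97 -0.48]
tool org 0.00043215721189228694 0.05087533008855127
```

arm_command:
  series:
    - [0.02,0,0,0,0,0]
    - [0.08,0,0,0,0,0]
    - [0.2,0,0,0,0,0]
    - [0.4,0,0,0,0,0]
    - [0.55,0,-0.1,0,0,0]
    - [0.7,0,-0.4,0,0,0]
    - [0.9,0,-0.7,0,0,0]
    - [0.95,0,-0.8,0,0,0]
    - [0.95,0,-0.8,0,0,0]

```text
time: 23.22
tcp_pos: [0.455, 0.2003, 0.2089]
orientation: [0.596, 0.803, 0.002, 0.002]
force: [0.0, -0.5, -1.1]
grip_width: 0.5
finger_force: 0.0
```

```bash
python3 - <<'E'
from jar import *
jar('side','s14',.08); jar('top','t14',.08)
# lid-only: robust plane + centroid, same code on every frame incl. initial ledge one for bias
def lid(f,z,cx,cy):
    L=load(f); C=cloud(L); im=L['im'].astype(int); s=im.max(2)-im.min(2)
    m=(L['d']>0)&(abs(C[...,2]-z)<.005)&(np.hypot(C[...,0]-cx,C[...,1]-cy)<.052)
    Q=C[m]; k=Q[np.hypot(*(Q[:,:2]-np.median(Q[:,:2],0)).T)<.038]
    A=np.c_[k[:,:2]-k[:,:2].mean(0),np.ones(len(k))]; g=np.linalg.lstsq(A,k[:,2],rcond=None)[0]
    h=cv2.convexHull(Q[:,:2].astype(np.float32)); e=cv2.fitEllipse(h); o=np.array(e[0])-AX
    print(f,'ell',np.round(e[0],4),'axes',np.round(e[1],4),'org',(o@PX).round(4),(o@U).round(4),'slope',g[:2].round(3),'z',k[:,2].mean().round(4),len(Q))
for f,z,x,y in (('t0',.095,.488,.169),('s2',.095,.4894,.168),('t11',.08,*AX),('t14',.08,*AX),('s11',.08,.525,-.034),('s14',.08,.525,-.034)): lid(f,z,x,y)
E
```

```text
side jar org -0.0002 0.0022 r 0.0491 z 0.0804 slope [-0.007  0.051] n 1038
top jar org -0.0002 0.003 r 0.0463 z 0.0797 slope [-0.001  0.011] n 989
t0 ell [0.4881 0.1685] axes [0.0901 0.0913] org 0.024 0.2027 slope [-0.001 -0.004] z 0.0947 1010
s2 ell [0.4886 0.1678] axes [0.0903 0.0935] org 0.0243 0.2019 slope [-0.001  0.003] z 0.0962 699
t11 ell [ 0.5213 -0.0286] axes [0.0908 0.0914] org -0.0005 0.0043 slope [-0.024  0.027] z 0.0804 951
t14 ell [ 0.5217 -0.0302] axes [0.0898 0.0914] org -0.0006 0.0027 slope [-0.011  0.013] z 0.0798 953
s11 ell [ 0.5226 -0.0289] axes [0.0904 0.093 ] org 0.0007 0.0036 slope [-0.018  0.033] z 0.0816 963
s14 ell [ 0.5232 -0.0305] axes [0.0913 0.0949] org 0.0008 0.002 slope [-0.007  0.008] z 0.0813 963
```

The jar is now about 2.5 mm off centre with 0.7° of tilt, better than before. One more nudge, 2.5 to 3 mm further, should seat it flat.

arm_command:
  series:
    - [-0.2,0,0.1,0,0,0]
    - [-0.4,0,0.3,0,0,0]
    - [-0.58,0,0.55,0,0,0]
    - [-0.68,0,0.8,0,0,0]
    - [-0.75,0,0.8,0,0,0]
    - [-0.82,0,0.8,0,0,0]
    - [-0.89,0,0.8,0,0,0]
    - [-0.92,0,0.8,0,0,0]
    - [-0.94,0,0.8,0,0,0]
    - [-0.95,0,0.8,0,0,0]

```text
time: 24.58
tcp_pos: [0.509, 0.0163, 0.0465]
orientation: [0.597, 0.802, 0.0, 0.0]
force: [0.1, -0.5, 0.2]
grip_width: 0.504
finger_force: 0.2
```

arm_command:
  series:
    - [-0.005,0,0,0,0,0]
    - [-0.01,0,0,0,0,0]
    - [-0.014,0,0,0,0,0]
    - [-0.014,0,0,0,0,0]
    - [-0.014,0,0,0,0,0]

```text
time: 25.2
tcp_pos: [0.5097, 0.0136, 0.046]
orientation: [0.597, 0.802, 0.0, -0.0]
force: [0.7, 0.6, -0.0]
grip_width: 0.501
finger_force: 0.4
```

arm_command:
  series:
    - [0.02,0,0,0,0,0]
    - [0.08,0,0,0,0,0]
    - [0.2,0,0,0,0,0]
    - [0.4,0,0,0,0,0]
    - [0.55,0,-0.1,0,0,0]
    - [0.7,0,-0.4,0,0,0]
    - [0.9,0,-0.7,0,0,0]
    - [0.95,0,-0.8,0,0,0]
    - [0.95,0,-0.8,0,0,0]

```text
time: 26.32
tcp_pos: [0.4559, 0.1975, 0.2089]
orientation: [0.596, 0.803, 0.002, 0.002]
force: [-0.2, -0.5, -0.5]
grip_width: 0.502
finger_force: 0.0
```

```bash
cat > lid.py <<'E'
from h import *
def lid(f,z,cx,cy):
    L=load(f); C=cloud(L)
    m=(L['d']>0)&(abs(C[...,2]-z)<.005)&(np.hypot(C[...,0]-cx,C[...,1]-cy)<.052)
    Q=C[m]; k=Q[np.hypot(*(Q[:,:2]-np.median(Q[:,:2],0)).T)<.038]
    g=np.linalg.lstsq(np.c_[k[:,:2],np.ones(len(k))],k[:,2],rcond=None)[0]
    o=np.array(cv2.fitEllipse(cv2.convexHull(Q[:,:2].astype(np.float32)))[0])-AX
    print(f,'org',(o@PX).round(4),(o@U).round(4),'slope',g[:2].round(3),'z',k[:,2].mean().round(4),len(Q))
E
python3 - <<'E'
from lid import *
from gal import meas
meas('top','t15'); meas('side','s15'); lid('t15',.08,*AX); lid('s15',.08,.525,-.034); save('top','t16'); lid('t16',.08,*AX)
E
```

```text
top axis [ 0.5232 -0.0323] edges -40.214453180575276 37.8451875419903
post [ 0.55035409 -0.13182753  0.1096729 ] -74.75264477861332
ledge [[0.36059999465942383, 0.1956000030040741], [0.41119998693466187, 0.027300000190734863], [0.5845999717712402, 0.07940000295639038], [0.5339999794960022, 0.24779999256134033]] edge angs [-73.3, 16.7, 106.7, -163.3]
side axis [ 0.525  -0.0339] edges -39.84473209311878 36.675206497264156
post [ 0.55250786 -0.13345618  0.11048302] -74.54617911489854
ledge [[0.36059999465942383, 0.1979999989271164], [0.4129999876022339, 0.02539999969303608], [0.5859000086784363, 0.0778999999165535], [0.5335000157356262, 0.25049999356269836]] edge angs [-73.1, 16.9, 106.9, -163.1]
t15 org -0.0014 0.0004 slope [-0.004 -0.004] z 0.0797 956
s15 org -0.0003 -0.0008 slope [-0.003 -0.003] z 0.0811 953
t16 org -0.0014 0.0002 slope [0.001 0.005] z 0.0797 945
```

The jar is centred within about 1.5 mm, level, and at the seated height. The gap is about 1° off the ledge line and the robot is clear.

```bash
python3 -c "
from rig import *
print(sign_off())"
```

```text
the job is handed in; nothing more can be done
None
```

The job is handed in: the gap faces the ledge to within about 1.5°, the jar sits upright in the dish within about 1.5 mm of centre, and the pen, highlighters and clip lie where they were.

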